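Load the low carton onto the sloped roller rack

ROBOT

A 7-joint arm with a two-finger parallel gripper is mounted at the origin on the work surface. World frame = base frame: x ahead of the robot, y to its left, z up, the work surface at z = 0. Lengths are in mm, angles in rad, forces in N, time in s.
With the tool pointing down it reaches from about 425 to 875 mm from the base axis. Payload 8.4 kg.
Tool frame: the origin (TCP) lies on the front face of the gripper's body, between the roots of the fingers; the fingertips stand 70 mm ahead of it and the grasp point (between the pads) lies 51 mm ahead of it (bot.grasp_offset is the distance from the TCP to the grasp point, in mm); z points along the fingers, y is the line along which they close (so a half turn about z gives the same grasp; the last joint's range is limited). The gripper opens to 87 mm and grips with 3 to 60 N. Pads are 19 mm wide; open, the fingers measure 117 mm over their backs; the gripper's body (75 mm by 190 mm) begins 51 mm behind the grasp point.
Start: joints at [-1.248, 0.333, 0.04, 1.465, -0.013, 1.343, -0.059], TCP at [266.111, 593.003, 292.246] pointing down, gripper open.
Joint ranges: [-2.58, 2.58], [-0.38, 2.09], [-1.3, 1.39], [0.25, 2.4], [-1.5, 4.64], [0.08, 2.09], [-2.65, 2.65]. Speed limits (rad/s): [2.22, 2.22, 2.79, 2.79, 3.14, 3.14, 3.14].

INTERFACE

Orientations are given as a unit quaternion [x, y, z, w].
In Python, from plant import telemetry, eyes, ticket, bot gives the robot as it stands.
- The arm moves only by the tool arm_command, never from a script. Its argument "rows" is a list of rows, each a list of 4 numbers: the shift along the tool's x, y, z in mm, then the turn about the tool's z in rad. A call has 1 to 8 rows; each row shifts and turns the commanded pose from where the row before left it, along the tool's axes as they then stand; what a row does not reach is not made up. A row lasts 1/8 s, in which the tool goes at most 62.5 mm and 10.7 degrees, less where a joint would pass 70% of its speed; a pose out of reach is approached as far as the arm can. A call is refused whole if a number of a shift passes 62.5 or a number of a turn 0.188, either way. A call with a gripper value outside its range is refused whole. "claw" is the opening in per cent of the stroke, from 0 (shut) to 100 (fully open), set as the call begins (left out, the last holds). The fingers move at their own pace and stop on an object; the grip force is fixed at half the most. Time passes only in rows, so rows that do not move let the fingers close. It gives the time, the measured TCP pose, the force, the opening and the grip force at its end, in the units of the state.
- telemetry.observe(): the state, without advancing time (a new reading comes with each control period).
- eyes.camera(name): name is "scene" or "top"; returns a dict with "pixels" (384x512x3 uint8, blue, green, red), "fx", "fy", "cx", "cy" (pixels), "distortion" ([k1, k2, p1, p2, k3] as OpenCV has them; the pictures are not rectified), "camera_from_world" (4x4, takes a point from world to camera coordinates). Camera axes: x right, y up, looking along -z (the intrinsics and any distortion apply to the point x, -y, -z); pixel columns grow to the right and rows downward; lengths in mm; the calibration is good to about 2 mm. A picture is of the moment at which its call begins. There is no depth.
- ticket.job_done(): hands the job in; it is judged then, once.
The state is a dict: "clock": time; "joints": joint angles; "qd": joint speeds; "joint_torque": joint torques, N m; "ee_pos": TCP position; "ee_rot": TCP orientation; "contact_force": force on the tool from outside, world axes, zero at the start; "torque": the same for the moment, N m; "gripper_width": finger opening in mm; "grip_force": force on a finger pad.
Only numpy, scipy, OpenCV 4.12 (cv2) and the standard library are available. Lean on these libraries where they do the work, as an engineer would, in place of code of your own. Each camera call takes 0.05 s, during which the arm holds its last target. There are 200 camera calls.

TASK

Stock the roller rack on the teaching-kitchen counter: pick up the low, long carton, set it gently and upright on the rollers at the rack's raised end, its long side along the lane, and let go there, so that it rolls down by itself to rest against the stop at the low end. Leave the tall carton and the round tin standing where they are.

Things in the scene. Friction and masses are not known exactly. Their poses are not given: they have to be found in the camera images.
- rack: Fixed roller rack 390 x 98 mm. Origin on the table under mid-lane; x along the lane to the LOW end, z up. 12 free rollers slope down 8 degrees; tops 80 mm up at x=0, 104 at the raised, open end (x=-170 mm). 82 mm between rails, 11 mm above the rollers. Stop plate at x=+185 mm, 38 mm above rollers. Things roll once let go (0.1-0.4 m/s). Raised end: load with the carton's centre near x=-100 mm.
- carton_center (a point): Centre of the low, long cardboard carton to be loaded, a closed rigid box 110 mm long (its x), 56 mm wide (its y) and 70 mm high (its z), about 0.3 kg, standing on the table; the point lies 35 mm above its underside. Too long for a gripper lengthwise: take it across its 56 mm width.
- tall_carton: Bystander: a tall square cardboard carton, 60 x 60 mm and 125 mm high, standing loose on the table. Origin at the centre of its underside, z up.
- tin: Bystander: a round tin, 72 mm in diameter and 85 mm high, with a paper label, standing loose on the table. Origin at the centre of its underside, z up.

How it is judged (in metres and radians):
On the way:
1. the carton stands on the rollers in the raised half of the lane, let go (y of carton_center in the frame of rack between -0.025 and 0.025 m and x of carton_center in the frame of rack between -0.16 and 0 m and z of carton_center in the frame of rack between 0.105 and 0.148 m and contact force between carton and rack above 0.1 N and contact force between the fingers and carton below 0.1 N), for 0.05 s.
At the end, for the whole second after the job is handed in: The carton is released and at rest (under 20 mm/s) on the rollers against the stop (within 15 mm along the lane), between the side rails, upright (within 15 degrees of vertical), its long side along the lane within 11 degrees; the tall carton and the tin have not been moved or tipped (y of carton_center in the frame of rack between -0.025 and 0.025 m and x of carton_center in the frame of rack between 0.119596 and 0.146596 m and z of carton_center in the frame of rack between 0.0844277 and 0.108428 m and angle between carton_center's own z axis and vertical below 0.26 rad and angle between the x axis of carton_center and the x axis of rack, either way round below 0.2 rad and linear speed of carton below 0.02 m/s and contact force between the fingers and carton below 0.1 N); the robot touches nothing.
It fails at once if the tall carton or the tin is moved by more than 30 mm or tipped over (distance of any of tall_carton, tin from where it was at the start of the episode above 0.03 m or angle between any of tall_carton, tin's own z axis and vertical above 0.5 rad).
It fails at once if the carton is tipped by more than 45 degrees (angle between carton_center's own z axis and vertical above 0.785 rad).
It fails at once if the carton is dropped or thrown (faster than 0.7 m/s while out of the fingers) (linear speed of carton above 0.7 m/s and contact force between the fingers and carton below 0.1 N).
It also fails if it takes over 40 s, if anything falls off the work surface, if the arm or the gripper's body presses on something with over 40 N, if the wrist force passes 120 N, or if a joint passes its speed limit or range.

## Working session

There is one attempt and no reset: what is moved stays moved. The work goes in short steps, Python scripts to look and compute and a tool call to move; the robot and the scene stay as the last step left them, time stands still between calls to the robot, and variables do not carry over. Pictures are saved under pics/ and viewed, at most 10 in all, crops included, and the job is handed in when it is done.

Besides the shell and the picture viewer there is one more tool, called in YAML: its name, and indented under it one key for each argument. arm_command: Moves the arm, as the interface text tells. Its arguments: {"type":"object","properties":{"rows":{"type":"array","items":{"type":"array","items":{"type":"number"}}},"claw":{"type":"number"}},"required":["rows"]}

```bash
mkdir -p pics; python3 - <<'E'
from plant import telemetry, eyes
import cv2,numpy as np,pickle
d={n:eyes.camera(n) for n in("scene","top")}
pickle.dump(d,open('c0.pkl','wb'))
for n in d: cv2.imwrite(f'pics/{n}0.png',cv2.resize(d[n]['pixels'],(800,600)))
for n in d: print(n,{k:np.round(v,3).tolist() for k,v in d[n].items() if k!='pixels'})
print({k:np.round(v,3).tolist() for k,v in telemetry.observe().items()})
E
```

```text
scene {'fx': 421.149, 'fy': 421.149, 'cx': 252.245, 'cy': 191.423, 'distortion': [0.03, 0.0, 0.0, 0.0, 0.0], 'camera_from_world': [[0.088, 0.996, 0.022, -27.369], [-0.697, 0.046, 0.715, 331.222], [0.711, -0.078, 0.698, -1196.849], [0.0, 0.0, 0.0, 1.0]]}
top {'fx': 452.913, 'fy': 452.913, 'cx': 259.051, 'cy': 208.261, 'distortion': [-0.12, 0.0, 0.0, 0.0, 0.0], 'camera_from_world': [[-0.013, -1.0, 0.004, 6.023], [0.996, -0.013, 0.086, -572.534], [-0.086, 0.005, 0.996, -1026.559], [0.0, 0.0, 0.0, 1.0]]}
{'clock': 0.1, 'joints': [-1.248, 0.334, 0.04, 1.466, -0.013, 1.343, -0.059], 'qd': [0.0, -0.003, 0.0, -0.005, -0.001, 0.001, 0.001], 'joint_torque': [0.005, -65.781, 1.341, -40.471, -0.06, 0.041, 0.0], 'ee_pos': [265.985, 592.743, 291.477], 'ee_rot': [0.209, 0.978, -0.001, -0.0], 'contact_force': [0.114, -0.091, -0.191], 'torque': [0.052, 0.006, -0.014], 'grip_force': 0.0, 'gripper_width': 86.792}
```

View pics/scene0.png

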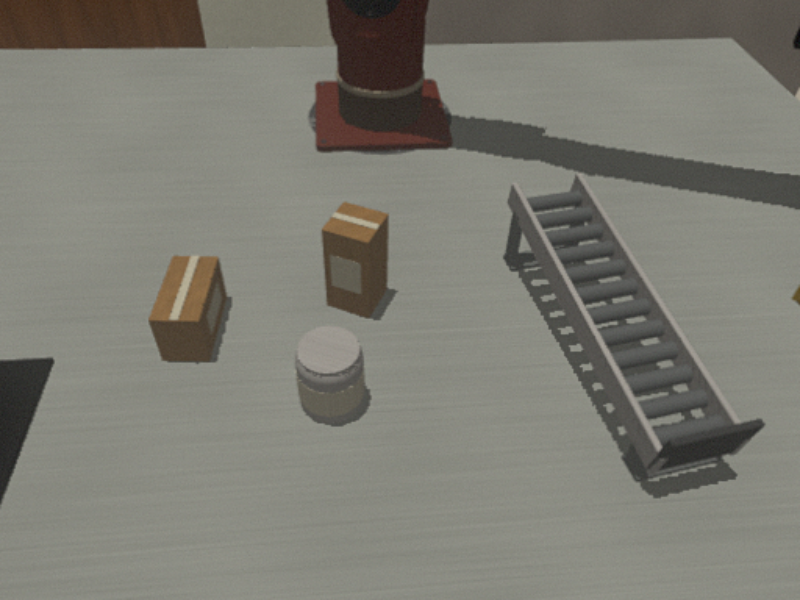

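View pics/top0.png

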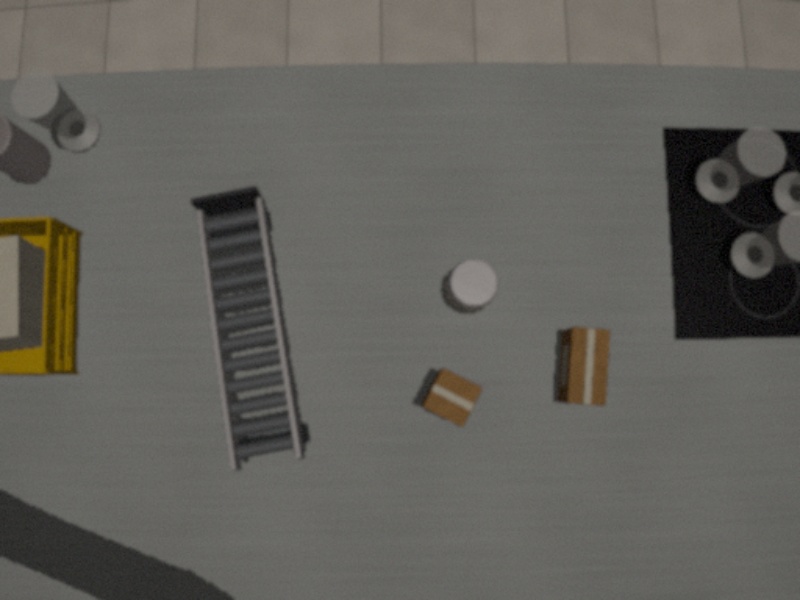

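The top view shows the rack at left (raised end at the bottom, rail ends about (236,467) and (301,457), stop at (193–258,195)). The carton is at (588,366), the tall carton at (452,397) and the tin at (472,285). The scene view agrees: carton (190,290), rack raised end (545,185).

```bash
cat >h.py <<'E'
import numpy as np,cv2
def K(c): return np.array([[c['fx'],0,c['cx']],[0,c['fy'],c['cy']],[0,0,1.]])
F=np.diag([1,-1,-1.])
def back(c,uv,z):
    n=cv2.undistortPoints(np.array(uv,float).reshape(-1,1,2),K(c),np.array(c['distortion']))[:,0]
    M=np.array(c['camera_from_world']);R=M[:3,:3];o=-R.T@M[:3,3]
    d=(R.T@F@np.c_[n,np.ones(len(n))].T).T
    return o+d*((z-o[2])/d[:,2])[:,None]
def proj(c,P):
    M=np.array(c['camera_from_world']);R=F@M[:3,:3];t=F@M[:3,3]
    return cv2.projectPoints(np.array(P,float),cv2.Rodrigues(R)[0],t,K(c),np.array(c['distortion']))[0][:,0]
def world(P,x,y,a):
    P=np.array(P,float);c,s=np.cos(a),np.sin(a)
    return np.c_[x+c*P[:,0]-s*P[:,1],y+s*P[:,0]+c*P[:,1],P[:,2]]
def box(l,w,h): return [[i*l/2,j*w/2,k] for k in(0,h) for i,j in((-1,-1),(1,-1),(1,1),(-1,1))]
E
cat >m.py <<'E'
from h import *
import pickle
from scipy.optimize import least_squares
d=pickle.load(open('c0.pkl','rb'));T,S=d['top'],d['scene'];k=.64
b=lambda c,p,z:np.round(back(c,np.array(p)*k,z)[:,:2]).tolist()
print('carton T',b(T,[(572,327),(609,329),(606,405),(567,403)],70),'S',b(S,[(176,257),(219,257),(151,320),(205,322)],70))
print('tall',b(T,[(443,369),(481,385),(463,425),(425,407)],125),b(S,[(323,225),(343,204),(388,213),(370,240)],125))
print('tin',b(T,[(473,285)],85),b(S,[(329,350)],85))
print('rack raised rails',b(T,[(236,467),(301,457)],118),b(S,[(512,187),(577,177)],118))
print('stop top',b(T,[(193,203),(258,188)],92),b(S,[(655,445),(762,423)],92))
# carton fit: silhouette IoU in both views
def mask(c):
    h=cv2.cvtColor(c['pixels'],cv2.COLOR_BGR2HSV);m=cv2.inRange(h,(5,90,40),(22,255,255))
    n,l,s,ce=cv2.connectedComponentsWithStats(m);return l,s,ce
for n,c in d.items():
    l,s,ce=mask(c);print(n,[(i,s[i].tolist(),ce[i].round(1).tolist()) for i in range(1,len(s)) if s[i][4]>150])
E
python3 m.py
```

```text
carton T [[563.0, -241.0], [560.0, -295.0], [451.0, -287.0], [455.0, -230.0]] S [[455.0, -280.0], [458.0, -229.0], [560.0, -292.0], [568.0, -233.0]]
tall [[505.0, -51.0], [483.0, -102.0], [430.0, -77.0], [454.0, -27.0]] [[473.0, -100.0], [434.0, -76.0], [455.0, -23.0], [504.0, -47.0]]
tin [[623.0, -98.0]] [[631.0, -98.0]]
rack raised rails [[376.0, 228.0], [389.0, 140.0]] [[400.0, 140.0], [383.0, 230.0]]
stop top [[747.0, 300.0], [766.0, 206.0]] [[772.0, 194.0], [755.0, 303.0]]
scene [(1, [0, 0, 131, 31, 3902], [63.1, 14.8]), (2, [210, 0, 63, 58, 1471], [243.1, 28.6]), (14, [202, 53, 83, 42, 790], [227.0, 80.8]), (61, [216, 130, 32, 17, 230], [232.1, 136.3]), (62, [206, 139, 41, 59, 709], [226.4, 156.9]), (64, [95, 164, 45, 60, 1248], [117.3, 189.6])]
top [(2, [0, 138, 52, 88, 728], [28.3, 168.8]), (44, [357, 210, 19, 48, 607], [367.4, 233.5]), (45, [379, 211, 11, 48, 419], [383.9, 234.4]), (78, [276, 236, 32, 22, 321], [292.5, 246.3]), (82, [270, 249, 31, 24, 333], [284.5, 260.9])]
```

Both views agree to within a few mm:

| Object | Position (mm) | Yaw (rad) |
|---|---|---|
| Carton | (509, -261) | about -0.08 |
| Rack origin | about (579, 218) | about 0.175 |
| Load point | about (480, 201) | same as rack |
| Tall carton | (468, -62) | not needed |
| Tin | (627, -98) | not needed |

The sizes match the ones given. I'll turn the tool first, then travel at height.

arm_command:
  rows:
    - [0,0,0,-0.17]
    - [0,0,0,-0.17]
    - [-33,-49,0,0]
    - [-33,-49,0,0]
    - [-33,-49,0,0]
    - [-33,-49,0,0]
    - [-33,-49,0,0]
    - [-33,-49,0,0]
  claw: 100

```text
clock: 1.1
ee_pos: [440.0, 281.9, 292.1]
ee_rot: [0.041, 0.999, -0.0, -0.0]
contact_force: [0.4, -0.1, 0.5]
gripper_width: 86.8
grip_force: 0.0
```

arm_command:
  rows:
    - [-11,-54,0,0]
    - [-11,-54,0,0]
    - [-11,-54,0,0]
    - [-11,-54,0,0]
    - [-11,-54,0,0]
    - [-11,-54,0,0]
    - [-11,-54,0,0]
    - [-11,-54,0,0]

```text
clock: 2.1
ee_pos: [491.6, -155.6, 292.3]
ee_rot: [0.041, 0.999, 0.0, 0.0]
contact_force: [1.6, 0.3, -0.4]
gripper_width: 86.9
grip_force: 0.0
```

arm_command:
  rows:
    - [-11,-50,0,0]
    - [-11,-48,0,0]
    - [0,0,0,0]
    - [0,0,0,0]

```text
clock: 2.6
ee_pos: [505.6, -252.9, 291.8]
ee_rot: [0.041, 0.999, 0.0, -0.001]
contact_force: [0.2, 0.2, 0.2]
gripper_width: 87.3
grip_force: 0.0
```

```bash
python3 - <<'E'
from plant import telemetry, eyes
from h import *
s=telemetry.observe();print(s['ee_pos'],s['ee_rot'])
c=eyes.camera('top');s_=eyes.camera('scene')
for n,i,(u,v) in(('t',c,(310,150)),('s',s_,(60,90))):
    im=i['pixels'].copy()
    for P in (world(box(110,56,70),509,-261,-.08),):
        q=proj(i,P)[4:]
        cv2.polylines(im,[np.round(q*16).astype(int)],True,(0,255,0),1,0,4)
    cv2.imwrite(f'pics/{n}1.png',cv2.resize(im[v:v+160,u:u+180],None,fx=3,fy=3))
a=cv2.imread('pics/t1.png')
b=cv2.imread('pics/s1.png');h=min(a.shape[0],b.shape[0]);o=np.hstack([a[:h],b[:h]]);cv2.imwrite('pics/b1.png',cv2.resize(o,(800,int(h*800/o.shape[1]))))
E
```

```text
[ 505.60087573 -252.94393837  291.78651007] [ 4.09850877e-02  9.99159589e-01  1.89981379e-04 -5.49857576e-04]
```

View pics/b1.png

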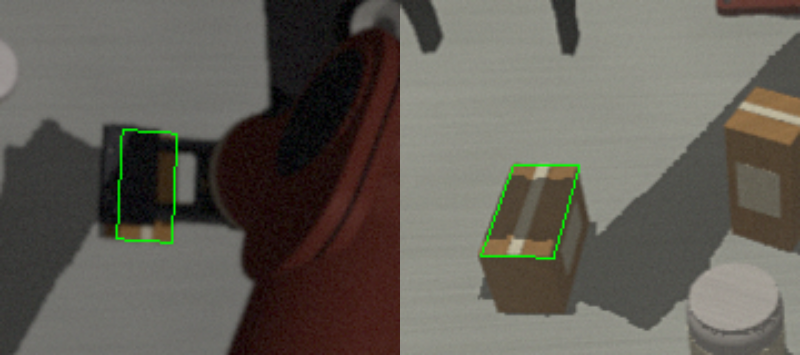

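The model outline lies on the carton's top face in the scene view (corners about (482,256), (580,165) in the crop), so the pose holds. I'll centre over it and descend.

arm_command:
  rows:
    - [-4,-8,20,0]
    - [0,0,40,0]
    - [0,0,40,0]
    - [0,0,40,0]
    - [0,0,30,0]
    - [0,0,20,0]
    - [0,0,0,0]
    - [0,0,0,0]

```text
clock: 3.7
ee_pos: [509.6, -262.1, 103.2]
ee_rot: [0.041, 0.999, -0.0, 0.001]
contact_force: [0.1, -0.4, 0.7]
gripper_width: 87.2
grip_force: 0.0
```

arm_command:
  rows:
    - [0,0,0,0]
    - [0,0,0,0]
    - [0,0,0,0]
    - [0,0,0,0]
    - [0,0,0,0]
    - [0,0,0,0]
  claw: 0

```text
clock: 4.45
ee_pos: [509.2, -261.9, 102.5]
ee_rot: [0.041, 0.999, -0.0, 0.0]
contact_force: [-0.7, -0.2, 3.0]
gripper_width: 55.6
grip_force: 30.0
```

Gripped at 55.6 mm width. Now the lift.

arm_command:
  rows:
    - [0,0,-15,0]
    - [0,0,-30,0]
    - [0,0,-40,0]
    - [0,0,-45,0]
    - [0,0,-40,0]
    - [0,0,-20,0]
    - [0,0,0,0]

```text
clock: 5.32
ee_pos: [509.3, -262.0, 293.9]
ee_rot: [0.041, 0.999, -0.0, 0.001]
contact_force: [-0.1, 0.2, -4.1]
gripper_width: 55.7
grip_force: 30.0
```

arm_command:
  rows:
    - [4,20,0,0]
    - [4,40,0,0]
    - [4,50,0,0]
    - [4,50,0,0]
    - [4,50,0,0]
    - [4,50,0,0]
    - [4,50,0,0]
    - [4,50,0,0]

```text
clock: 6.32
ee_pos: [505.6, 101.1, 291.0]
ee_rot: [0.041, 0.999, -0.0, -0.001]
contact_force: [1.5, 0.3, -3.0]
gripper_width: 55.8
grip_force: 30.0
```

arm_command:
  rows:
    - [11,40,0,0]
    - [11,35,0,0]
    - [11,23,0,0]
    - [0,0,0,-0.13]
    - [0,0,0,-0.125]
    - [0,0,0,0]
    - [0,0,0,0]

```text
clock: 7.2
ee_pos: [481.4, 199.8, 291.5]
ee_rot: [-0.085, 0.996, -0.0, -0.001]
contact_force: [0.3, -0.8, -3.8]
gripper_width: 55.3
grip_force: 30.0
```

```bash
python3 - <<'E'
from plant import telemetry, eyes
from h import *
s=telemetry.observe();print(s['ee_pos'],s['ee_rot'],s['contact_force'])
import pickle
old=pickle.load(open('c0.pkl','rb'))['top']
c=old;s_=eyes.camera('scene')
X,Y,A=579,218.5,.175
t=np.tan(np.radians(8));zr=lambda x:80-x*t
q=s['ee_rot'];e=s['ee_pos'];yaw=2*np.arctan2(q[1],q[0])-np.pi;print('yaw',yaw)
cart=world([[*p[:2],p[2]+e[2]-102] for p in box(110,56,70)],e[0],e[1],yaw)
out=[]
for i,(u,v) in((c,(100,100)),(s_,(310,100))):
    im=i['pixels'].copy();k=4
    im=cv2.resize(im[v:v+210,u:u+190],None,fx=2,fy=2,interpolation=cv2.INTER_CUBIC)
    L=lambda P,col:cv2.polylines(im,[np.round((proj(i,P)-[u,v])*2*16).astype(int)],False,col,1,cv2.LINE_AA,4)
    for y in(-41,-49,41,49): L(world([[-195,y,zr(-195)+11],[185,y,zr(185)+11]],X,Y,A),(0,255,0))
    L(world([[185,-49,zr(185)+38],[185,49,zr(185)+38]],X,Y,A),(0,0,255))
    L(world([[-170,-41,zr(-170)],[-170,41,zr(-170)]],X,Y,A),(255,0,255))
    if i is s_: L(cart[[4,5,6,7,4]],(255,255,0));L(cart[[0,1,2,3,0]],(255,255,0))
    out.append(im)
cv2.imwrite('pics/r1.png',np.hstack(out))
E
```

```text
[481.39884433 199.82619534 291.54345832] [-8.49890401e-02  9.96381673e-01 -2.93230285e-04 -5.81821371e-04] [ 0.29552958 -0.78322165 -3.76029716]
yaw 0.17018341366471423
```

View pics/r1.png

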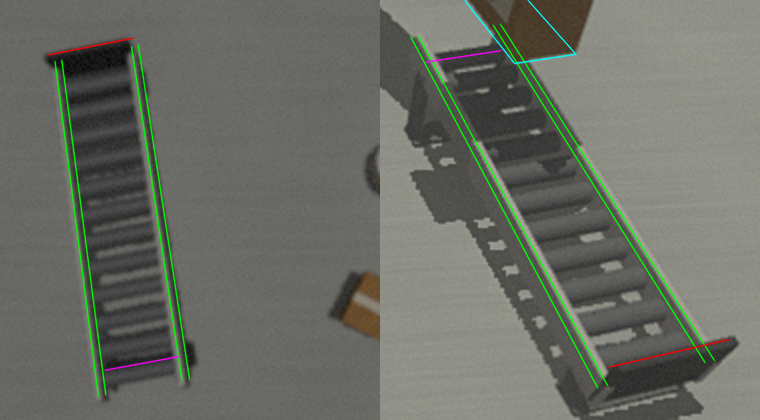

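The overlay shows the rack model slightly left of the rails in the scene view (by about 4 crop px). I'll refine it numerically from the bright rail ridges in the first, clear images.

```bash
cat >r.py <<'E'
from h import *
import pickle
from scipy.optimize import least_squares
d=pickle.load(open('c0.pkl','rb'));t=np.tan(np.radians(8))
X,Y,A=579,218.5,.175
for n,c in d.items():
    g=cv2.GaussianBlur(cv2.cvtColor(c['pixels'],cv2.COLOR_BGR2GRAY),(3,3),0).astype(np.float32)
    for y in(-45,45):
        xs=np.linspace(-170,160,12);P=np.array([[x,y,91-x*t] for x in xs])
        offs=np.arange(-14,14.1,1.)
        prof=[]
        for o in offs:
            q=proj(c,world(P+[0,o,0],X,Y,A)).astype(np.float32)
            prof.append(cv2.remap(g,q[None,:,0],q[None,:,1],cv2.INTER_LINEAR)[0])
        prof=np.array(prof)
        print(n,y,'ridge offset per x',offs[prof.argmax(0)].tolist(),'mean profile',dict(zip(offs.astype(int).tolist(),prof.mean(1).round().astype(int).tolist())))
E
python3 r.py
```

```text
scene -45 ridge offset per x [7.0, 6.0, 6.0, 5.0, 6.0, 6.0, 5.0, 6.0, 6.0, 6.0, 6.0, 6.0] mean profile {-14: 83, -13: 83, -12: 82, -11: 83, -10: 83, -9: 83, -8: 83, -7: 83, -6: 83, -5: 83, -4: 82, -3: 82, -2: 82, -1: 85, 0: 91, 1: 102, 2: 116, 3: 131, 4: 143, 5: 149, 6: 150, 7: 146, 8: 138, 9: 126, 10: 114, 11: 105, 12: 99, 13: 97, 14: 97}
scene 45 ridge offset per x [6.0, 7.0, 7.0, 7.0, 6.0, 6.0, 6.0, 6.0, 6.0, 6.0, 6.0, 7.0] mean profile {-14: 89, -13: 90, -12: 90, -11: 90, -10: 89, -9: 89, -8: 88, -7: 86, -6: 85, -5: 83, -4: 82, -3: 82, -2: 83, -1: 86, 0: 93, 1: 103, 2: 116, 3: 129, 4: 140, 5: 146, 6: 149, 7: 148, 8: 145, 9: 141, 10: 138, 11: 136, 12: 135, 13: 135, 14: 135}
top -45 ridge offset per x [6.0, 5.0, 5.0, 5.0, 5.0, 5.0, 5.0, 5.0, 5.0, 5.0, 6.0, 6.0] mean profile {-14: 103, -13: 102, -12: 101, -11: 100, -10: 98, -9: 95, -8: 90, -7: 85, -6: 79, -5: 72, -4: 67, -3: 64, -2: 63, -1: 67, 0: 73, 1: 83, 2: 93, 3: 102, 4: 109, 5: 113, 6: 112, 7: 109, 8: 103, 9: 95, 10: 87, 11: 78, 12: 72, 13: 67, 14: 64}
top 45 ridge offset per x [5.0, 5.0, 5.0, 6.0, 6.0, 6.0, 6.0, 6.0, 6.0, 7.0, 6.0, 7.0] mean profile {-14: 56, -13: 55, -12: 53, -11: 52, -10: 52, -9: 51, -8: 51, -7: 52, -6: 52, -5: 53, -4: 54, -3: 56, -2: 60, -1: 66, 0: 74, 1: 83, 2: 93, 3: 102, 4: 108, 5: 112, 6: 114, 7: 113, 8: 111, 9: 109, 10: 107, 11: 105, 12: 104, 13: 104, 14: 103}
```

The ridges in both views agree on a +5.8 mm shift along rack y, with the yaw right. I'll shift by that and lower. First contact of the uphill edge should come at TCP z of about 204.

arm_command:
  rows:
    - [0,6.5,0,0]
    - [0,0,20,0]
    - [0,0,25,0]
    - [0,0,22,0]
    - [0,0,10,0]
    - [0,0,3,0]
    - [0,0,0,0]
    - [0,0,0,0]

```text
clock: 8.25
ee_pos: [481.0, 206.7, 213.1]
ee_rot: [-0.086, 0.996, 0.0, 0.001]
contact_force: [-0.4, -0.9, -3.6]
gripper_width: 56.2
grip_force: 30.0
```

arm_command:
  rows:
    - [0,0,2,0]
    - [0,0,2,0]
    - [0,0,2,0]
    - [0,0,0,0]

```text
clock: 8.75
ee_pos: [480.5, 206.4, 206.0]
ee_rot: [-0.086, 0.996, -0.0, -0.0]
contact_force: [0.9, 0.0, -3.4]
gripper_width: 55.9
grip_force: 30.0
```

arm_command:
  rows:
    - [0,0,1.5,0]
    - [0,0,1.5,0]
    - [0,0,0,0]

```text
clock: 9.12
ee_pos: [480.5, 206.4, 203.1]
ee_rot: [-0.086, 0.996, -0.0, -0.0]
contact_force: [0.4, 0.7, -4.3]
gripper_width: 55.9
grip_force: 30.0
```

arm_command:
  rows:
    - [0,0,1.5,0]
    - [0,0,1.5,0]
    - [0,0,0,0]

```text
clock: 9.5
ee_pos: [481.0, 206.7, 200.8]
ee_rot: [-0.086, 0.996, 0.0, 0.001]
contact_force: [0.5, -0.3, 2.2]
gripper_width: 55.4
grip_force: 30.0
```

Contact: the weight is taken up. I'll press slightly so the carton pivots in the pads onto the slope.

arm_command:
  rows:
    - [0,0,1,0]
    - [0,0,1,0]
    - [0,0,0,0]

```text
clock: 9.88
ee_pos: [480.7, 206.7, 198.4]
ee_rot: [-0.087, 0.996, 0.0, 0.0]
contact_force: [0.8, 1.5, 4.7]
gripper_width: 55.5
grip_force: 30.0
```

arm_command:
  rows:
    - [0,0,1,0]
    - [0,0,1,0]
    - [0,0,1,0]
    - [0,0,0,0]

```text
clock: 10.38
ee_pos: [480.9, 206.7, 195.5]
ee_rot: [-0.087, 0.996, 0.0, 0.0]
contact_force: [1.6, 1.1, 5.0]
gripper_width: 55.8
grip_force: 30.0
```

```bash
python3 - <<'E'
from plant import eyes
import cv2
c=eyes.camera('scene')['pixels'][60:250,270:500]
cv2.imwrite('pics/p1.png',cv2.resize(c,None,fx=3,fy=3,interpolation=cv2.INTER_CUBIC))
E
```

```text
(no output)
```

View pics/p1.png

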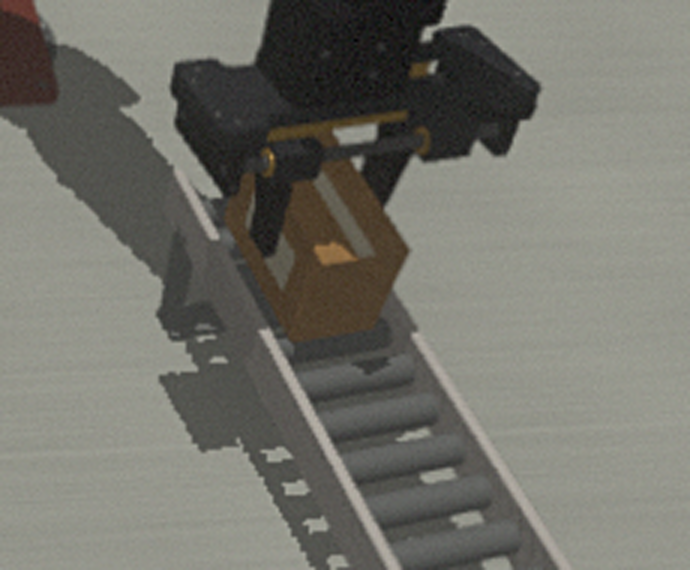

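The carton sits between the rails and centred in the lane (front bottom edge at about (300–385,335)), tilted onto the slope, with the fingers above the rails. Letting go.

arm_command:
  rows:
    - [0,0,0,0]
    - [0,0,0,0]
    - [0,0,0,0]
    - [0,0,0,0]
    - [0,0,0,0]
    - [0,0,0,0]
    - [0,0,0,0]
    - [0,0,0,0]
  claw: 100

```text
clock: 11.42
ee_pos: [480.6, 206.5, 195.3]
ee_rot: [-0.086, 0.996, -0.0, -0.0]
contact_force: [0.3, -0.0, 0.4]
gripper_width: 86.6
grip_force: 0.0
```

arm_command:
  rows:
    - [0,0,-20,0]
    - [0,0,-40,0]
    - [0,0,-40,0]
    - [0,0,0,0]
    - [0,0,0,0]
    - [0,0,0,0]
    - [0,0,0,0]
    - [0,0,0,0]

```text
clock: 12.42
ee_pos: [480.5, 206.4, 294.8]
ee_rot: [-0.086, 0.996, -0.0, -0.0]
contact_force: [0.5, -0.7, 0.1]
gripper_width: 87.2
grip_force: 0.0
```

```bash
python3 - <<'E'
from plant import eyes
import cv2
c=eyes.camera('scene')['pixels'][60:310,180:500]
cv2.imwrite('pics/f1.png',cv2.resize(c,None,fx=2.3,fy=2.3,interpolation=cv2.INTER_CUBIC))
E
```

```text
(no output)
```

View pics/f1.png

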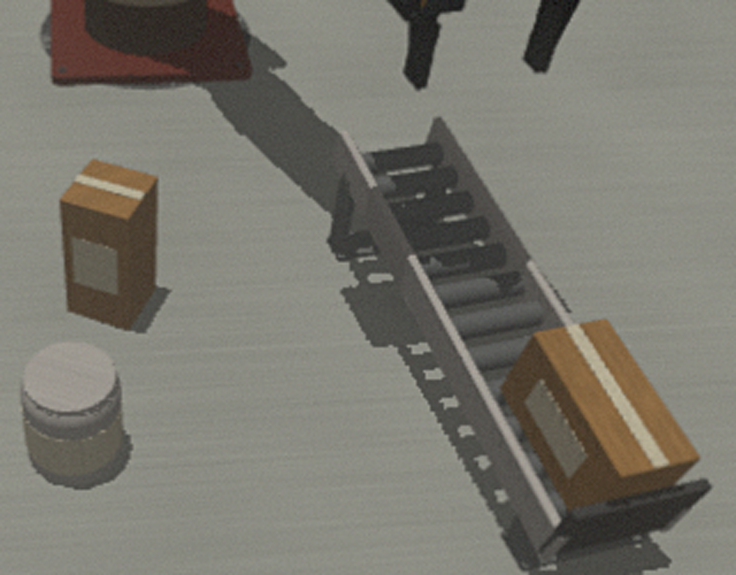

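The carton is at the low end by the stop (top face front edge at about (620–698,468)), upright, and both bystanders are untouched. I'll check its position and that it's at rest before handing in.

arm_command:
  rows:
    - [0,0,0,0]
    - [0,0,0,0]
    - [0,0,0,0]
    - [0,0,0,0]
    - [0,0,0,0]
    - [0,0,0,0]
    - [0,0,0,0]
    - [0,0,0,0]

```text
clock: 13.48
ee_pos: [480.6, 206.5, 295.3]
ee_rot: [-0.086, 0.996, -0.0, 0.0]
contact_force: [0.1, 0.0, 0.2]
gripper_width: 86.8
grip_force: 0.0
```

```bash
python3 - <<'E'
from plant import eyes
from h import *
c=eyes.camera('scene');k=2.3
o=np.array([180,60])
im=cv2.resize(c['pixels'][60:310,180:500],None,fx=k,fy=k,interpolation=cv2.INTER_CUBIC)
a=cv2.imread('pics/f1.png');print('diff',cv2.absdiff(a,im)[300:].max(), cv2.absdiff(a,im)[300:].mean())
uv=np.array([(540,330),(607,320),(698,458),(620,478)])/k+o
A=.175;O=np.array([579,218.5])+5.8*np.array([-np.sin(A),np.cos(A)])
for z in(132,):
    # corner heights: near end ~ z+7, far end ~ z-7
    P=np.vstack([back(c,uv[:2],z+7),back(c,uv[2:],z-8)])[:,:2]-O
    R=np.array([[np.cos(A),np.sin(A)],[-np.sin(A),np.cos(A)]]);Q=P@R.T
    print(Q.round(),Q.mean(0).round(1))
E
```

```text
diff 42 2.0391864295125166
[[ 78. -22.]
 [ 80.  27.]
 [186.  26.]
 [188. -29.]] [132.9   0.8]
```

```bash
python3 -c "
from plant import ticket
print(ticket.job_done())"
```

```text
the job is handed in; nothing more can be done
None
```

The carton was released on the rollers at the raised end and rolled down against the stop: upright, about 1 mm off the lane centre, bystanders untouched. I've handed the job in, but no verdict came back.

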